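# Snap the knob back on the tortilla warmer

### The arm

A 6-joint arm with a two-finger parallel gripper is mounted at the origin on the work surface. World frame = base frame: x ahead of the robot, y to its left, z up, the work surface at z = 0. Lengths are in mm, angles in rad, forces in N, time in s.
With the tool pointing down it reaches from about 325 to 775 mm from the base axis. Payload 9.3 kg.
Tool frame: the origin (TCP) lies on the centre line of the jaws, within the pads' length; the fingertips stand 17 mm ahead of it and the grasp point (between the pads) lies 2 mm behind it; z points along the fingers, y is the line along which they close (so a half turn about z gives the same grasp; the last joint's range is limited). The gripper opens to 85 mm and grips with 20 to 120 N. Pads are 22 mm wide; open, the fingers measure 114 mm over their backs; the gripper's body (76 mm by 85 mm) begins 54 mm behind the grasp point. The pads swing forward as they close: fully open they stand 13 mm farther back than shut.
Start: joints at [1.182, 0.259, 0.021, 1.334, 0, 1.418], TCP at [128.493, 534.777, 248.279] pointing down, gripper open.
Joint ranges: [-3.04, 3.04], [-0.91, 1.82], [-1.04, 1.36], [-1.92, 1.95], [-1.52, 1.45], [-3.14, 3.14]. Speed limits (rad/s): [2.22, 2.22, 2.79, 3.14, 3.14, 3.14].

### API

Orientations are given as a rotation vector (axis times angle).
In Python, from bench import r, cams, ticket, recognise, trace, place_of gives the robot as it stands.
- The arm moves only by the shell command python3 -m jog 'ROWS' [FORCE]. ROWS is a JSON object whose one key "plan" holds a list of rows, each an object with "travel": the shift along the tool's x, y, z in mm, a list of three; "yaw": the turn about the tool's z in rad; "grip": the finger opening in mm, from 0 to 85.4. In form: {"plan": [{"travel": [tx, ty, tz], "yaw": yaw, "grip": grip}, ...]}. A call has 1 to 12 rows; each row is the pose to reach, as a shift and turn from the pose commanded when the call began, along the tool's axes at that moment; what a row does not reach only later rows make up. A row lasts 1/12 s, in which the tool goes at most 41.7 mm and 7.16 degrees, less where a joint would pass 70% of its speed; a pose out of reach is approached as far as the arm can. A call with a gripper value outside its range is refused whole. The fingers move at their own pace and stop on an object; FORCE is the grip in N (left out, the last holds). Time passes only in rows, so rows that repeat a pose let the fingers close. It gives the time, the measured TCP pose, the force, the opening and the grip force at its end, in the units of the state.
- r.get_obs(): the state, without advancing time (a new reading comes with each control period).
- cams.camera(name): name is "side" or "top" or "wrist"; returns a dict with "frame" (420x560x3 uint8, blue, green, red), "fx", "fy", "cx", "cy" (pixels), "extrinsics" (4x4, takes a point from world to camera coordinates); the wrist camera has in their place "mount" (4x4, takes a point from camera to tool coordinates, whose origin is the TCP and whose axes are the flange's). Camera axes: x right, y up, looking along -z (the intrinsics and any distortion apply to the point x, -y, -z); pixel columns grow to the right and rows downward; lengths in mm; the calibration is good to about 2 mm. A picture is of the moment at which its call begins: read the wrist's pose just before it. There is no depth.
- ticket.sign_off(): hands the job in; it is judged then, once.
Trained networks look in a picture, given as the dict that the camera call returned (one of the last four; its "shot" number tells which), for a name from the list of things; names that differ only in an ending like _2 or _b are one class to them, and where a whole thing is asked for, a point or a joint stands for the part that bears it (a point fixed in the world has none). Each returns a list of dicts, best first, with "p" (0 to 1); they miss things now and then, are a little off and sometimes report something else, mostly with a low value. They report only what shows in the picture. A call takes as long as a camera call.
- recognise(picture, query): "bbox" ([left, top, right, bottom] in pixels, round what is visible of it).
- trace(picture, query): "region" (420x560 bool, what is visible of it) and "bbox" ([left, top, right, bottom] in pixels, round what is visible of it).
- place_of(picture, query): "at" ([column, row] in pixels: a listed point, or the origin of a listed thing).
The state is a dict: "t": time; "joints": joint angles; "joint_velocities": joint speeds; "joint_efforts": joint torques, N m; "ee_pos": TCP position; "eef_rot": TCP orientation; "wrist_force": force on the tool from outside, world axes, zero at the start; "ft_torque": the same for the moment, N m; "width": opening from 0.0 (shut) to 1.0 (fully open); "gripper_force": force on a finger pad.
Only numpy, scipy, OpenCV 4.12 (cv2) and the standard library are available. Lean on these libraries where they do the work, as an engineer would, in place of code of your own. Each camera call takes 0.05 s, during which the arm holds its last target. There are 200 camera calls.

### The job

Slide the tortilla warmer along the ledge, without lifting or tipping it, until its foot stands wholly on the round cork rest. Then fit the loose wooden knob upright over the stud in the middle of the warmer's lid and press it down through the click until it is fully home on the lid. Keep pressing it down firmly and finish like that, the gripper still on the knob and pushing; leave the other things on the ledge alone.

Things in the scene. Friction and masses are not known exactly. Their poses are not given: they have to be found in the camera images.
- warmer: Round white ceramic tortilla warmer with its lid on (they stay together), loose on the ledge, about 0.9 kg, no handles. Origin: centre of its underside, z up. Foot 150 mm in diameter; upright side wall 170 mm in diameter from 22 to 64 mm high; lid rim 174 mm in diameter, 64 to 70 mm high; lid rises gently to a flat 44 mm wide seat round the stud, 84 mm high.
- knob_seat (a point): On the axis of the warmer, on the flat seat of its lid at the foot of the stud, 84 mm above the warmer's underside. The fully home knob's underside rests here. z up.
- stud_top (a point): Top centre of the steel stud on the lid, 23 mm above the seat. The stud is 17 mm in diameter, tapering to 10 mm over its top 6 mm; four sprung steel balls stand out 3.5 mm from its sides, their centres 9.5 mm above the seat.
- knob: Loose dark wooden knob, 41 mm in diameter, 38 mm high, about 50 g, upright; any yaw fits. Origin: centre of its underside. Hollow from below: mouth 20 mm wide with a 4 mm thick lip, then a chamber 27 mm wide, 27 mm deep in all. Pushed over the stud, the lip meets the balls 13 mm above the seat; resistance peaks at about 10 to 14 N, drops at the click, then the underside lands on the seat.
- rest: Round cork rest, 210 mm in diameter, inlaid flush in the ledge, fixed. Origin: its centre, at the ledge's surface.
- molcajete: Bystander: dark basalt mortar on three legs, 160 mm in diameter, 110 mm high. Origin: centre of its underside.
- pestle: Bystander: basalt pestle standing on its broad end, 54 mm in diameter, 85 mm high. Origin: centre of its underside.
- squeezer: Bystander: steel lime squeezer lying on the ledge, bowl 74 mm in diameter, 44 mm high at the origin (underside), two handles reaching 178 mm towards its own -y.
- lighter: Bystander: white plastic push-button lighter lying on the ledge, 30 mm wide, 26 mm high, from 90 mm towards its own -y to 135 mm towards +y of its origin (underside).

How it is judged (in metres and radians):
On the way, in this order (a step that is already met when the one before it is completed fails the run):
1. the warmer has been slid onto the cork rest and stands still (horizontal distance between warmer and rest below 0.03 m and linear speed of warmer below 0.02 m/s and height (world z) of warmer below 0.004 m), for 0.2 s.
2. the knob has clicked over the balls, is home on the seat, and is still being pressed down (z of knob in the frame of knob_seat below 0.003 m and horizontal distance between knob and knob_seat below 0.004 m and angle between the z axis of knob and the z axis of warmer, either way round below 0.12 rad and contact force between knob and warmer above 4 N), for 0.5 s.
At the end, for the whole second after the job is handed in: The warmer stands still, level, within 30 mm of the cork rest's centre; the knob is upright on the stud, clicked home, underside within 3 mm of the seat, axis within 4 mm; the fingers are on it and it is pushed onto the lid with more than 4 N through the last second (all of step 1 and angle between warmer's own z axis and vertical below 0.08 rad and z of knob in the frame of knob_seat between -0.004 and 0.003 m and horizontal distance between knob and knob_seat below 0.004 m and angle between knob's own z axis and vertical below 0.15 rad and contact force between knob and warmer above 4 N and contact force between the fingers and knob above 3 N); the arm keeps its last pose, push and grip.
It fails at once if the warmer is lifted off the ledge or tipped (height (world z) of warmer above 0.02 m or angle between warmer's own z axis and vertical above 0.26 rad).
It fails at once if a bystander is disturbed (distance of any of molcajete, pestle, squeezer, lighter from where it was at the start of the episode above 0.03 m).
It also fails if it takes over 72 s, if anything falls off the work surface, if the arm or the gripper's body presses on something with over 40 N, if the wrist force passes 120 N, or if a joint passes its speed limit or range.

## Working session

There is one attempt and no reset: what is moved stays moved. The work goes in short steps, Python scripts to look and compute and a shell command to move; the robot and the scene stay as the last step left them, time stands still between calls to the robot, and variables do not carry over. Pictures are saved under pics/ and viewed, at most 10 in all, crops included, and the job is handed in when it is done.

```bash
mkdir -p pics; cat > h.py <<'E'
import numpy as np, cv2
from bench import r, cams, ticket, recognise, trace, place_of
from scipy.spatial.transform import Rotation as R
def shot(name):
    o=r.get_obs(); c=cams.camera(name)
    if 'extrinsics' in c: E=np.array(c['extrinsics'])
    else:
        T=np.eye(4);T[:3,:3]=R.from_rotvec(o['eef_rot']).as_matrix();T[:3,3]=o['ee_pos']
        E=np.linalg.inv(T@np.array(c['mount']))
    return c,E
def toplane(c,E,px,z):
    d=np.array([(px[0]-c['cx'])/c['fx'],-(px[1]-c['cy'])/c['fy'],-1.])
    Ei=np.linalg.inv(E); o=Ei[:3,3]; v=Ei[:3,:3]@d
    return o+v*(z-o[2])/v[2]
def proj(c,E,p):
    q=E@np.append(p,1); return np.array([c['cx']+c['fx']*q[0]/-q[2],c['cy']+c['fy']*q[1]/q[2]])
E
python3 - <<'E'
from h import *
np.set_printoptions(precision=1,suppress=True)
print(r.get_obs())
H=dict(stud_top=107,knob_seat=84)
for n in ['top','side']:
    c,E=shot(n); cv2.imwrite(f'pics/{n}0.png',c['frame'])
    print(n,{k:v for k,v in c.items() if k not in('frame','extrinsics')},np.linalg.inv(E)[:3,3])
    for q in ['warmer','stud_top','knob','rest','molcajete','pestle','squeezer','lighter']:
        for d in place_of(c,q)[:2]:
            print(n,q,round(d['p'],2),np.array(d['at']),toplane(c,E,d['at'],H.get(q,0)))
E
```

```text
{'t': 0.0, 'joints': array([1.2, 0.3, 0. , 1.3, 0. , 1.4]), 'joint_velocities': array([ 0., -0.,  0., -0., -0., -0.]), 'joint_efforts': array([ -0. , -55.6,  34.5,   0. ,  -0. ,   0. ]), 'ee_pos': array([128.4, 534.5, 247.6]), 'eef_rot': array([-0.4, -3.1,  0. ]), 'wrist_force': array([ 0.6,  0.2, -0.9]), 'ft_torque': array([0.1, 0. , 0. ]), 'gripper_force': 0.0, 'width': 0.9981408988132707}
top {'fx': 395.75903093311274, 'fy': 395.75903093311274, 'cx': 279.37921468515657, 'cy': 207.29069030235107, 'shot': 1} [480.4 -47.5 886.2]
top warmer 0.74 [377.3 265.5] [ 492.9 -274.7    0. ]
top stud_top 0.69 [386.2 267.1] [ 488.8 -264.7  107. ]
top knob 0.73 [131.7 237.5] [538.7 273.7   0. ]
top rest 0.97 [252.4 237.2] [547.4   4.9   0. ]
top molcajete 0.76 [151.3 143.1] [758.1 247.3   0. ]
top pestle 0.94 [219.4 140.2] [770.3  90.3   0. ]
top squeezer 0.72 [268.1 141.1] [771.8 -22.7   0. ]
top lighter 0.87 [402.4 174.6] [ 701.8 -334.5    0. ]
side {'fx': 394.91261209053243, 'fy': 394.91261209053243, 'cx': 290.2101734447049, 'cy': 208.1401396228923, 'shot': 2} [350.7 567.1 568.3]
side warmer 0.88 [363.9 202.5] [ 479.4 -258.7    0. ]
side warmer 0.58 [244.  375.1] [545.  271.7  -0. ]
side stud_top 0.84 [370.2 163.1] [ 478.8 -270.2  107. ]
side stud_top 0.54 [364.8 202.7] [ 453.3 -103.2  107. ]
side knob 0.58 [243.  377.5] [544.6 275.8   0. ]
side rest 0.62 [304.3 261.3] [545.5  -2.5   0. ]
side molcajete 0.57 [142.9 320.5] [758.3 244.8   0. ]
side molcajete 0.35 [210.8 229. ] [781.5 -23.5   0. ]
side pestle 0.83 [188.5 263. ] [765.8  90.9   0. ]
side squeezer 0.98 [209.1 224.7] [793.5 -35.9   0. ]
side lighter 0.96 [288.9 170.4] [ 714.  -336.7    0. ]
side lighter 0.35 [145.  319.6] [756.2 241.9   0. ]
```

View pics/top0.png

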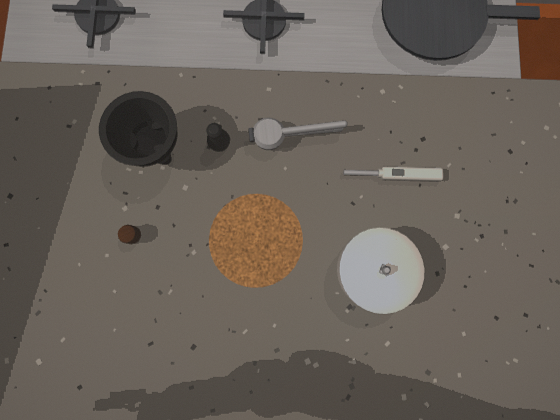

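```bash
python3 - <<'E'
from h import *
np.set_printoptions(precision=1,suppress=True)
import scipy.optimize as so
def circ(px):
    A=np.c_[2*px,np.ones(len(px))];s=np.linalg.lstsq(A,(px**2).sum(1),rcond=None)[0];return s[:2],np.sqrt(s[2]+s[:2]@s[:2])
for n in ['top','side']:
    c,E=shot(n)
    for q,z in [('warmer',67),('rest',0),('knob',38)]:
        d=trace(c,q)
        if not d: print('none',q);continue
        m=d[0]['region'].astype(np.uint8)
        k=max(cv2.findContours(m,0,1)[0],key=cv2.contourArea)[:,0]
        h=cv2.convexHull(k)[:,0].astype(float)+0.
        w=np.array([toplane(c,E,p,z)[:2] for p in h])
        print(n,q,round(d[0]['p'],2),d[0]['bbox'],'circle',*circ(w), 'bbox z', w.min(0),w.max(0))
print(R.from_rotvec(r.get_obs()['eef_rot']).as_matrix())
E
```

```text
top warmer 0.93 [337.9, 226.1, 422.1, 314.1] circle [ 483.7 -264.2] 88.62165577031166 bbox z [ 397.1 -351.9] [ 571.5 -172.6]
top rest 0.57 [205.8, 195.7, 300.0, 285.1] circle [542.3  -2.1] 104.83011992374328 bbox z [ 438.  -106.5] [646.3 102.2]
top knob 0.61 [119.2, 228.1, 141.3, 240.3] circle [544.  266.5] 22.400415333068313 bbox z [526.2 242.6] [562.9 290.5]
side warmer 0.66 [331.9, 161.6, 402.5, 219.2] circle [ 477.  -228.8] 112.54290703597785 bbox z [ 395.5 -351.2] [ 567.6 -102.5]
side rest 0.94 [256.4, 232.6, 356.2, 305.0] circle [541.   -1.5] 104.19344153873665 bbox z [ 436.6 -105.3] [644.6 103.3]
side knob 0.91 [229.4, 352.2, 255.3, 387.1] circle [537.4 284.6] 25.09382313667724 bbox z [513.9 257.8] [561.8 311.3]
[[-1.   0.2  0. ]
 [ 0.2  1.   0. ]
 [-0.   0.  -1. ]]
```

The top view shows the warmer at about (381,270), the cork at (256,240) and the knob at (129,234). I'll push with the two open fingers as a cradle, because that keeps a round wall stable.

```bash
cat >> h.py <<'E'
def go(p,xyaw=None):
    """print tool-frame shift and yaw to TCP point p with tool x heading xyaw (world)"""
    o=r.get_obs(); M=R.from_rotvec(o['eef_rot']).as_matrix()
    t=M.T@(np.array(p)-o['ee_pos'])
    y=0 if xyaw is None else (np.arctan2(M[1,0],M[0,0])-xyaw+np.pi)%(2*np.pi)-np.pi
    print('t',o['t'],'ee',o['ee_pos'].round(1),'travel',t.round(1),'yaw',round(float(y),3))
E
python3 -c "
from h import *
go([480,60,200],1.353); go([457,-386,200],1.353)"
```

```text
t 1.3 ee [128.5 534.8 248.3] travel [-452.7 -379.5   48.3] yaw 1.553
t 1.3 ee [128.5 534.8 248.3] travel [-534.5 -818.6   48.3] yaw 1.553
```

```bash
python3 -m jog '{"plan":[{"travel":[-453,-380,48],"yaw":1.553,"grip":85},{"travel":[-453,-380,48],"yaw":1.553,"grip":85},{"travel":[-453,-380,48],"yaw":1.553,"grip":85},{"travel":[-453,-380,48],"yaw":1.553,"grip":85},{"travel":[-453,-380,48],"yaw":1.553,"grip":85},{"travel":[-453,-380,48],"yaw":1.553,"grip":85},{"travel":[-453,-380,48],"yaw":1.553,"grip":85},{"travel":[-453,-380,48],"yaw":1.553,"grip":85},{"travel":[-453,-380,48],"yaw":1.553,"grip":85},{"travel":[-534,-819,48],"yaw":1.553,"grip":85},{"travel":[-534,-819,48],"yaw":1.553,"grip":85},{"travel":[-534,-819,48],"yaw":1.553,"grip":85}]}'
python3 -c "
from h import *
go([457,-386,200],1.353); go([457,-386,38],1.353)"
```

```text
t: 2.3
ee_pos: [371.8, 109.2, 214.4]
eef_rot: [2.403, 2.024, 0.0]
wrist_force: [2.0, 0.0, 0.0]
width: 0.993
gripper_force: 0.0
t 2.3 ee [371.8 109.2 214.4] travel [-473.5  168.2   14.5] yaw 0.047
t 2.3 ee [371.8 109.2 214.4] travel [-473.5  168.2  176.5] yaw 0.047
```

```bash
python3 -m jog '{"plan":[{"travel":[-474,168,15],"yaw":0.047,"grip":85},{"travel":[-474,168,15],"yaw":0.047,"grip":85},{"travel":[-474,168,15],"yaw":0.047,"grip":85},{"travel":[-474,168,15],"yaw":0.047,"grip":85},{"travel":[-474,168,15],"yaw":0.047,"grip":85},{"travel":[-474,168,15],"yaw":0.047,"grip":85},{"travel":[-474,168,15],"yaw":0.047,"grip":85},{"travel":[-474,168,15],"yaw":0.047,"grip":85},{"travel":[-474,168,15],"yaw":0.047,"grip":85},{"travel":[-474,168,15],"yaw":0.047,"grip":85},{"travel":[-474,168,15],"yaw":0.047,"grip":85},{"travel":[-474,168,15],"yaw":0.047,"grip":85}]}'
python3 - <<'E'
from h import *
go([457,-386,200],1.353); go([457,-386,38],1.353)
c,E=shot('top'); cv2.imwrite('pics/top1.png',c['frame'])
E
```

```text
t: 3.3
ee_pos: [458.9, -383.2, 199.4]
eef_rot: [2.444, 1.973, 0.0]
wrist_force: [0.6, 0.6, -0.1]
width: 0.992
gripper_force: 0.0
t 3.3 ee [ 458.9 -383.2  199.4] travel [-3.2 -1.3 -0.6] yaw 0.005
t 3.3 ee [ 458.9 -383.2  199.4] travel [ -3.2  -1.3 161.4] yaw 0.005
```

View pics/top1.png

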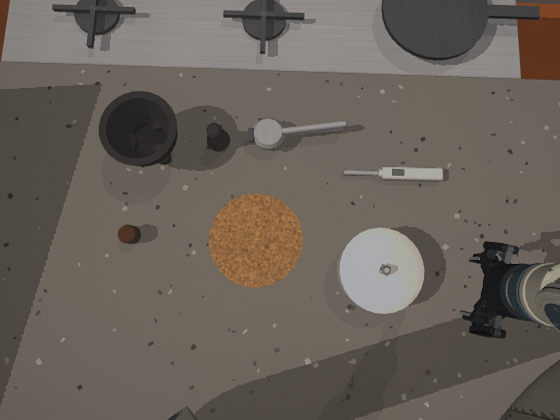

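The gripper (around 495,290) is lined up behind the warmer and clear of it. I'll descend, then push.

```bash
python3 -m jog '{"plan":[{"travel":[-3,-1,40],"yaw":0.005,"grip":85},{"travel":[-3,-1,80],"yaw":0.005,"grip":85},{"travel":[-3,-1,115],"yaw":0.005,"grip":85},{"travel":[-3,-1,140],"yaw":0.005,"grip":85},{"travel":[-3,-1,155],"yaw":0.005,"grip":85},{"travel":[-3,-1,161],"yaw":0.005,"grip":85},{"travel":[0,-1,161],"yaw":0.005,"grip":85},{"travel":[10,-1,161],"yaw":0.005,"grip":85},{"travel":[20,-1,161],"yaw":0.005,"grip":85},{"travel":[27,-1,161],"yaw":0.005,"grip":85},{"travel":[32,-1,161],"yaw":0.005,"grip":85},{"travel":[37,-1,161],"yaw":0.005,"grip":85}]}'
python3 -c "
from h import *
go([524,-85,38],1.353)"
```

```text
t: 4.35
ee_pos: [466.5, -344.7, 39.7]
eef_rot: [2.446, 1.967, -0.002]
wrist_force: [-1.5, -6.3, 1.5]
width: 0.994
gripper_force: 2.8
t 4.35 ee [ 466.5 -344.7   39.7] travel [266.    0.4   1. ] yaw 0.001
```

```bash
python3 -m jog '{"plan":[{"travel":[6,0,0],"yaw":0,"grip":85},{"travel":[15,0,0],"yaw":0,"grip":85},{"travel":[25,0,0],"yaw":0,"grip":85},{"travel":[35,0,0],"yaw":0,"grip":85},{"travel":[45,0,0],"yaw":0,"grip":85},{"travel":[55,0,0],"yaw":0,"grip":85},{"travel":[65,0,0],"yaw":0,"grip":85},{"travel":[75,0,0],"yaw":0,"grip":85},{"travel":[85,0,0],"yaw":0,"grip":85},{"travel":[95,0,0],"yaw":0,"grip":85},{"travel":[104,0,0],"yaw":0,"grip":85},{"travel":[110,0,0],"yaw":0,"grip":85}]}'
python3 -m jog '{"plan":[{"travel":[8,0,0],"yaw":0,"grip":85},{"travel":[18,0,0],"yaw":0,"grip":85},{"travel":[28,0,0],"yaw":0,"grip":85},{"travel":[38,0,0],"yaw":0,"grip":85},{"travel":[48,0,0],"yaw":0,"grip":85},{"travel":[58,0,0],"yaw":0,"grip":85},{"travel":[68,0,0],"yaw":0,"grip":85},{"travel":[78,0,0],"yaw":0,"grip":85},{"travel":[88,0,0],"yaw":0,"grip":85},{"travel":[96,0,0],"yaw":0,"grip":85},{"travel":[102,0,0],"yaw":0,"grip":85},{"travel":[105,0,0],"yaw":0,"grip":85}]}'
python3 - <<'E'
from h import *
np.set_printoptions(precision=1,suppress=True)
go([524,-85,38],1.353)
for n in ['top','side']:
    c,E=shot(n); cv2.imwrite(f'pics/{n}2.png',c['frame'])
    for q,z in [('warmer',0),('stud_top',107),('knob',0)]:
        for d in place_of(c,q)[:2]: print(n,q,round(d['p'],2),np.array(d['at']),toplane(c,E,d['at'],z))
E
```

```text
t: 5.35
ee_pos: [490.2, -237.5, 39.6]
eef_rot: [2.447, 1.966, -0.001]
wrist_force: [-1.4, -7.4, 3.6]
width: 0.995
gripper_force: 3.4
t: 6.35
ee_pos: [512.8, -134.9, 39.5]
eef_rot: [2.447, 1.966, -0.001]
wrist_force: [-1.4, -7.8, 4.1]
width: 0.998
gripper_force: 3.7
t 6.35 ee [ 512.8 -134.9   39.5] travel [51.2  0.2  1.4] yaw 0.001
top warmer 0.97 [281.4 243. ] [536.4 -60.3   0. ]
top stud_top 0.97 [277.1 241.5] [532.3 -50.2 107. ]
top stud_top 0.51 [279.2 245.2] [525.2 -54.6 107. ]
top knob 0.6 [131.  239.4] [534.4 274.9   0. ]
side warmer 0.94 [321.3 249. ] [524.5 -52.1   0. ]
side knob 0.64 [244.3 374.9] [544.7 271.2   0. ]
```

View pics/top2.png

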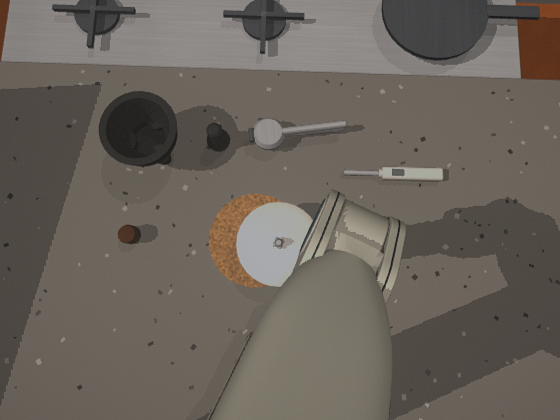

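The stud is at pixel (279,242), which is about (531,-52) in the world and matches the cradle geometry. 50 mm of push remain.

```bash
python3 -m jog '{"plan":[{"travel":[7,0,0],"yaw":0,"grip":85},{"travel":[15,0,0],"yaw":0,"grip":85},{"travel":[23,0,0],"yaw":0,"grip":85},{"travel":[31,0,0],"yaw":0,"grip":85},{"travel":[38,0,0],"yaw":0,"grip":85},{"travel":[43,0,0],"yaw":0,"grip":85},{"travel":[47,0,0],"yaw":0,"grip":85},{"travel":[49,0,0],"yaw":0,"grip":85},{"travel":[50,0,0],"yaw":0,"grip":85},{"travel":[50,0,0],"yaw":0,"grip":85},{"travel":[45,0,0],"yaw":0,"grip":85},{"travel":[30,0,0],"yaw":0,"grip":85}]}'
python3 -c "
from h import *
go([518,-115,38],1.353);go([518,-115,200],1.353)"
```

```text
t: 7.75
ee_pos: [518.2, -104.1, 38.2]
eef_rot: [-2.446, -1.969, -0.0]
wrist_force: [-0.1, 0.5, -0.3]
width: 0.996
gripper_force: 0.0
t 7.75 ee [ 518.2 -104.1   38.2] travel [-10.7   2.1   0.2] yaw 0.003
t 7.75 ee [ 518.2 -104.1   38.2] travel [ -10.5    1.9 -161.8] yaw 0.003
```

```bash
python3 -m jog '{"plan":[{"travel":[-15,0,0],"yaw":0,"grip":85},{"travel":[-30,0,0],"yaw":0,"grip":85},{"travel":[-40,0,-20],"yaw":0,"grip":85},{"travel":[-40,0,-60],"yaw":0,"grip":85},{"travel":[-40,0,-100],"yaw":0,"grip":85},{"travel":[-40,0,-140],"yaw":0,"grip":85},{"travel":[-40,0,-170],"yaw":0,"grip":85},{"travel":[-30,0,-180],"yaw":0,"grip":85},{"travel":[10,0,-180],"yaw":0,"grip":85},{"travel":[50,0,-180],"yaw":0,"grip":85},{"travel":[90,0,-180],"yaw":0,"grip":85},{"travel":[130,0,-180],"yaw":0,"grip":85}]}'
python3 -c "
from h import *
go([541,200,215]);go([541,180,215],np.pi/2)"
```

```text
t: 8.75
ee_pos: [546.1, 23.5, 217.7]
eef_rot: [-2.448, -1.966, 0.001]
wrist_force: [1.6, -0.1, -0.9]
width: 0.996
gripper_force: 0.0
t 8.75 ee [546.1  23.5 217.7] travel [171.2 -43.1   2.8] yaw 0.0
t 8.75 ee [546.1  23.5 217.7] travel [151.7 -38.8   2.8] yaw -0.218
```

```bash
python3 -m jog '{"plan":[{"travel":[40,-10,0],"yaw":0,"grip":85},{"travel":[80,-20,0],"yaw":0,"grip":85},{"travel":[115,-28,0],"yaw":0,"grip":85},{"travel":[145,-36,0],"yaw":0,"grip":85},{"travel":[165,-41,0],"yaw":0,"grip":85},{"travel":[171,-43,0],"yaw":0,"grip":85},{"travel":[171,-43,0],"yaw":0,"grip":85},{"travel":[171,-43,0],"yaw":0,"grip":85}]}'
python3 - <<'E'
from h import *
np.set_printoptions(precision=1,suppress=True)
ims=[]
def circ(px):
    A=np.c_[2*px,np.ones(len(px))];s=np.linalg.lstsq(A,(px**2).sum(1),rcond=None)[0];return s[:2],np.sqrt(s[2]+s[:2]@s[:2])
for n in ['top','wrist','side']:
    c,E=shot(n); ims.append(c['frame'])
    for q,z in [('warmer',0),('stud_top',107),('knob_seat',84),('knob',0),('rest',0)]:
        for d in place_of(c,q)[:1]: print(n,q,round(d['p'],2),np.array(d['at']),toplane(c,E,d['at'],z))
    for q,z in [('warmer',67),('knob',38)]:
        for d in trace(c,q)[:1]:
            k=max(cv2.findContours(d['region'].astype(np.uint8),0,1)[0],key=cv2.contourArea)
            w=np.array([toplane(c,E,p,z)[:2] for p in cv2.convexHull(k)[:,0].astype(float)])
            print(n,'mask',q,round(d['p'],2),np.array(d['bbox']),*circ(w))
cv2.imwrite('pics/m3.png',cv2.resize(np.hstack(ims[:2]),(800,300)))
go([541,272,215])
E
```

```text
t: 9.42
ee_pos: [541.0, 197.7, 217.7]
eef_rot: [-2.448, -1.968, 0.002]
wrist_force: [-0.7, -1.0, 0.7]
width: 0.996
gripper_force: 0.0
top warmer 0.63 [259.1 242.4] [536.3 -10.5   0. ]
top stud_top 0.81 [251.4 237.3] [539.1   0.5 107. ]
top knob_seat 0.96 [258.2 236.8] [542.2 -11.8  84. ]
top knob 0.58 [130.9 235.9] [542.2 275.8   0. ]
top mask warmer 0.88 [213.  196.  296.2 280. ] [541.5  -3.3] 87.0274714812705
top mask knob 0.51 [121.6 226.8 141.  240.2] [542.9 263.1] 20.001646544470724
wrist knob_seat 0.74 [316.4 373.6] [542.2  -7.   84. ]
wrist knob 0.57 [262.7 122.8] [541.6 271.7   0. ]
wrist mask warmer 0.88 [242.7 272.2 376.8 377.8] [539.9  28.3] 78.8663945759423
wrist mask knob 0.78 [244.1 101.7 285.5 142.1] [544.9 272.8] 19.360369122557053
side warmer 0.77 [305.1 262.3] [542.9  -0.3   0. ]
side stud_top 0.98 [306.  220.6] [544.4  -2.3 107. ]
side knob_seat 0.69 [310.9 227.8] [537.2 -12.4  84. ]
side knob 0.97 [245.2 372.9] [544.9 267.7   0. ]
side mask warmer 0.93 [262.8 212.9 350.6 288.6] [529.4  18.7] 102.03093302125082
side mask knob 0.82 [228.4 352.2 257.3 392.2] [537.7 284.7] 25.242675836805443
t 10.6167 ee [541.4 197.9 218.5] travel [ 72.3 -16.4   3.5] yaw 0.0
```

View pics/m3.png

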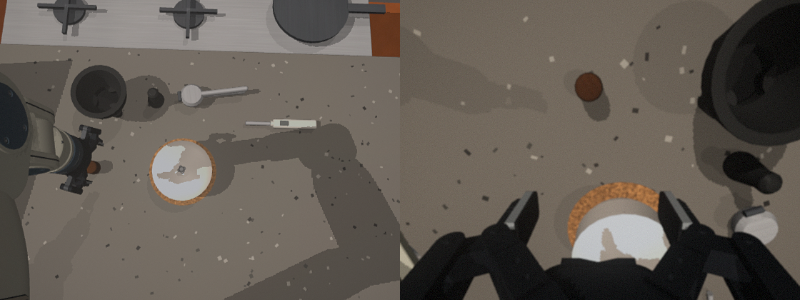

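The warmer stands concentric on the cork. In the wrist view the knob is at about (263,122). I'll hover over it and measure closer.

```bash
python3 -m jog '{"plan":[{"travel":[25,-6,15],"yaw":0,"grip":85},{"travel":[50,-12,35],"yaw":0,"grip":85},{"travel":[67,-16,65],"yaw":0,"grip":85},{"travel":[72,-17,95],"yaw":0,"grip":85},{"travel":[72,-17,115],"yaw":0,"grip":85},{"travel":[72,-17,120],"yaw":0,"grip":85},{"travel":[72,-17,120],"yaw":0,"grip":85},{"travel":[72,-17,120],"yaw":0,"grip":85}]}'
python3 - <<'E'
from h import *
np.set_printoptions(precision=1,suppress=True)
c,E=shot('wrist')
cv2.imwrite('pics/w4.png',c['frame']); print('cam',np.linalg.inv(E)[:3,3])
for d in place_of(c,'knob')[:2]: print(round(d['p'],2),np.array(d['at']),toplane(c,E,d['at'],0))
for d in trace(c,'knob')[:2]:
    k=max(cv2.findContours(d['region'].astype(np.uint8),0,1)[0],key=cv2.contourArea)
    h=cv2.convexHull(k)[:,0].astype(float)
    for z in (0,38):
        w=np.array([toplane(c,E,p,z)[:2] for p in h]); print(round(d['p'],2),np.array(d['bbox']),z,w.min(0),w.max(0))
go([543,272,24])
E
```

```text
t: 11.28
ee_pos: [540.9, 271.8, 99.5]
eef_rot: [2.449, 1.967, 0.001]
wrist_force: [-0.5, -0.3, 0.5]
width: 0.997
gripper_force: 0.0
cam [558.1 348.8 224.6]
0.76 [279.7 218.3] [543.2 271.9   0. ]
0.75 [252.2 195.5 311.3 258.5] 0 [519.7 236.7] [566.1 291.6]
0.75 [252.2 195.5 311.3 258.5] 38 [526.2 255.7] [564.7 301.3]
t 11.4333 ee [541.3 271.8 100.3] travel [ 0.5  1.5 76.3] yaw 0.0
```

View pics/w4.png

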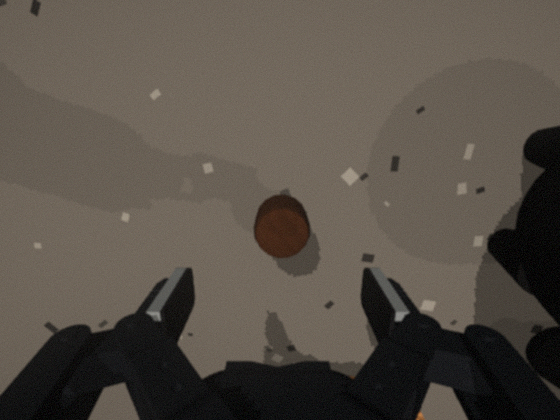

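The knob's top disc is centred at about (282,230), well between the fingers. Descending and gripping.

```bash
python3 -m jog '{"plan":[{"travel":[2,2,30],"yaw":0,"grip":85},{"travel":[2,2,55],"yaw":0,"grip":85},{"travel":[2,2,70],"yaw":0,"grip":85},{"travel":[2,2,76],"yaw":0,"grip":85},{"travel":[2,2,76],"yaw":0,"grip":85},{"travel":[2,2,76],"yaw":0,"grip":60},{"travel":[2,2,76],"yaw":0,"grip":50},{"travel":[2,2,76],"yaw":0,"grip":45},{"travel":[2,2,76],"yaw":0,"grip":42},{"travel":[2,2,76],"yaw":0,"grip":35},{"travel":[2,2,76],"yaw":0,"grip":30},{"travel":[2,2,76],"yaw":0,"grip":30}]}' 80
python3 -m jog '{"plan":[{"travel":[0,0,0],"yaw":0,"grip":30},{"travel":[0,0,0],"yaw":0,"grip":30},{"travel":[0,0,0],"yaw":0,"grip":30},{"travel":[0,0,0],"yaw":0,"grip":30},{"travel":[0,0,0],"yaw":0,"grip":30},{"travel":[0,0,0],"yaw":0,"grip":30}]}' 80
```

```text
t: 12.43
ee_pos: [543.4, 273.6, 24.0]
eef_rot: [2.448, 1.967, 0.003]
wrist_force: [-1.2, -0.2, 7.4]
width: 0.452
gripper_force: 80.2
t: 12.93
ee_pos: [543.4, 273.6, 24.0]
eef_rot: [2.448, 1.967, 0.003]
wrist_force: [-0.9, -0.0, 8.0]
width: 0.45
gripper_force: 80.2
```

```bash
python3 -m jog '{"plan":[{"travel":[0,0,-10],"yaw":0,"grip":30},{"travel":[0,0,-30],"yaw":0,"grip":30},{"travel":[0,0,-60],"yaw":0,"grip":30},{"travel":[0,0,-95],"yaw":0,"grip":30},{"travel":[0,0,-130],"yaw":0,"grip":30},{"travel":[0,0,-160],"yaw":0,"grip":30},{"travel":[0,0,-176],"yaw":0,"grip":30},{"travel":[0,0,-176],"yaw":0,"grip":30},{"travel":[0,0,-176],"yaw":0,"grip":30}]}'
python3 - <<'E'
from h import *
np.set_printoptions(precision=1,suppress=True)
o=r.get_obs();M=R.from_rotvec(o['eef_rot']).as_matrix()
c,E=shot('wrist'); s,Es=shot('side')
cv2.imwrite('pics/g5.png',cv2.resize(np.hstack([c['frame'],s['frame']]),(800,300)))
for n,c,E in (('wrist',c,E),('side',s,Es)):
  for d in place_of(c,'knob')[:1]:
    p=toplane(c,E,d['at'],o['ee_pos'][2]-24); print(n,round(d['p'],2),np.array(d['at']),'tool',M.T@(p-o['ee_pos']), 'nominal px',proj(c,E,o['ee_pos']-[0,0,24]))
  for d in trace(c,'knob')[:1]:
    k=max(cv2.findContours(d['region'].astype(np.uint8),0,1)[0],key=cv2.contourArea)
    print(n,'mask',round(d['p'],2),np.array(d['bbox']))
    a=np.linspace(0,2*np.pi,60)
    for dx in (-6,-3,0,3,6):
      pts=np.array([proj(c,E,o['ee_pos']+M@np.array([dx+20.5*np.cos(t),20.5*np.sin(t),z])) for t in a for z in (24,-14)])
      print(dx,pts.min(0),pts.max(0))
go([541.5,-3,210])
E
```

```text
t: 13.68
ee_pos: [543.0, 273.5, 200.0]
eef_rot: [2.448, 1.967, 0.004]
wrist_force: [-0.5, -0.0, -0.7]
width: 0.451
gripper_force: 80.2
wrist 0.65 [276.  265.9] tool [-1.8 -0.5 24. ] nominal px [276.7 263.1]
wrist mask 0.56 [235.3 231.8 320.  335. ]
-6 [231.2 239.5] [322.1 351.3]
-3 [230.9 234.5] [322.4 346.2]
0 [230.6 229.4] [322.8 341. ]
3 [230.2 224.3] [323.1 335.8]
6 [229.9 219.1] [323.4 330.4]
side 0.74 [236.9 301.2] tool [ 1.  -3.2 24. ] nominal px [235.5 299.6]
side mask 0.76 [215.9 273.9 244.3 314.3]
-6 [219.6 264.2] [254.4 309.1]
-3 [217.9 265.6] [252.9 310.7]
0 [216.2 267. ] [251.5 312.3]
3 [214.6 268.3] [250.  313.9]
6 [212.9 269.7] [248.5 315.5]
t 13.9833 ee [542.4 273.2 197.4] travel [-269.9   58.6  -12.4] yaw 0.0
```

View pics/g5.png

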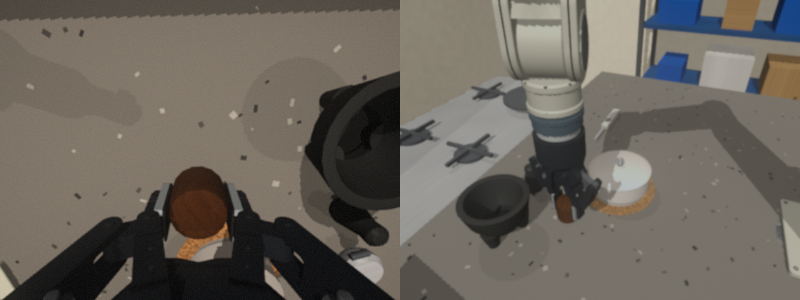

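The knob is held upright and within about 2 mm of centre in the jaws. Next I move it over the warmer.

```bash
python3 -m jog '{"plan":[{"travel":[-20,4,0],"yaw":0,"grip":30},{"travel":[-55,12,0],"yaw":0,"grip":30},{"travel":[-92,20,0],"yaw":0,"grip":30},{"travel":[-130,28,0],"yaw":0,"grip":30},{"travel":[-168,36,0],"yaw":0,"grip":30},{"travel":[-205,44,0],"yaw":0,"grip":30},{"travel":[-235,51,0],"yaw":0,"grip":30},{"travel":[-257,56,10],"yaw":0,"grip":30},{"travel":[-268,58,25],"yaw":0,"grip":30},{"travel":[-270,58,35],"yaw":0,"grip":30},{"travel":[-270,58,38],"yaw":0,"grip":30},{"travel":[-270,58,38],"yaw":0,"grip":30}]}'
python3 - <<'E'
from h import *
np.set_printoptions(precision=1,suppress=True)
o=r.get_obs(); M=R.from_rotvec(o['eef_rot']).as_matrix(); print(o['ee_pos'])
ims=[]
for n in ('wrist','side','top'):
  c,E=shot(n); ims.append(c['frame'])
  for q,z in (('stud_top',107),('knob_seat',84),('warmer',0),('knob',o['ee_pos'][2]-24)):
    for d in place_of(c,q)[:1]: print(n,q,round(d['p'],2),np.array(d['at']),toplane(c,E,d['at'],z))
  for d in trace(c,'warmer')[:1]:
    k=max(cv2.findContours(d['region'].astype(np.uint8),0,1)[0],key=cv2.contourArea)
    print('mask',d['bbox'])
  a=np.linspace(0,2*np.pi,90)
  P=np.array([proj(c,E,np.array([541.5,-3,z])+np.array([q*np.cos(t),q*np.sin(t),0])) for t in a for q,z in ((87,64),(87,70),(75,0),(85,22))])
  print('pred warmer box',P.min(0),P.max(0),'pred stud',proj(c,E,[541.5,-3,107]))
cv2.imwrite('pics/h6.png',cv2.resize(np.hstack(ims[:2]),(800,300)))
s=ims[1][130:300,210:400]; cv2.imwrite('pics/h6s.png',cv2.resize(s,None,fx=3.4,fy=3.4,interpolation=cv2.INTER_CUBIC))
E
```

```text
t: 14.98
ee_pos: [540.6, -2.2, 159.5]
eef_rot: [-2.447, -1.967, 0.002]
wrist_force: [-1.1, 0.1, -0.5]
width: 0.448
gripper_force: 80.3
[540.6  -2.2 159.5]
wrist stud_top 0.67 [277.2 247.1] [540.   -5.4 107. ]
wrist knob_seat 0.64 [278.6 236. ] [540.6  -7.2  84. ]
wrist warmer 0.72 [277.5 197.9] [541.   -0.8   0. ]
wrist knob 0.62 [275.9 264.5] [539.9  -2.9 135.5]
mask [169.3, 104.5, 390.2, 292.5]
pred warmer box [166.6 105.6] [390.6 317.3] pred stud [278.6 243.5]
side stud_top 0.94 [311.2 221.3] [534.4  -3.9 107. ]
side knob_seat 0.69 [309.4 230.6] [537.   -3.1  84. ]
side warmer 0.94 [308.6 262.1] [536.4  -3.6   0. ]
side knob 0.89 [305.6 206.9] [547.5  -6.8 135.5]
mask [265.0, 212.9, 352.1, 290.1]
pred warmer box [262.8 209.7] [351.5 288.7] pred stud [307.5 220.7]
top stud_top 0.28 [266.  138.2] [742.6 -21.2 107. ]
mask [268.4, 211.5, 296.8, 278.2]
pred warmer box [211.9 196. ] [296.4 280.5] pred stud [253.2 236.1]
```

View pics/h6s.png

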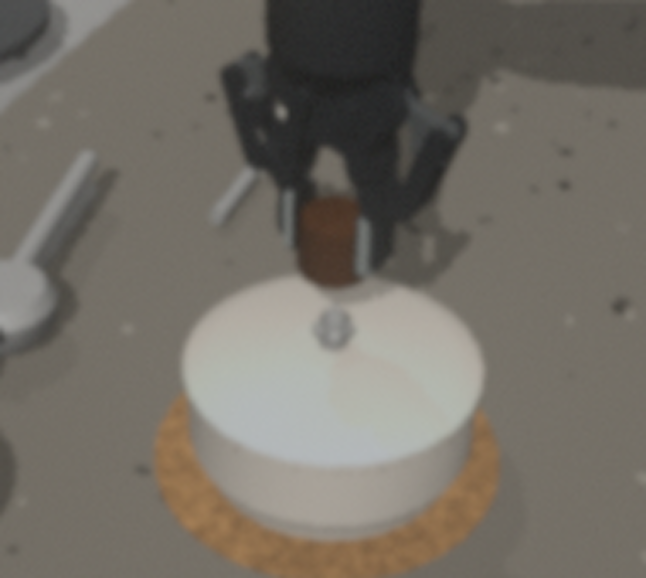

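Seen from the side, the knob (crop x about 332) sits over the stud (crop x about 334). The wrist view suggests 2 mm more towards -y. I'll lower it onto the stud taper.

```bash
python3 -m jog '{"plan":[{"travel":[-2,0,8],"yaw":0,"grip":30},{"travel":[-2,0,16],"yaw":0,"grip":30},{"travel":[-2,0,22],"yaw":0,"grip":30},{"travel":[-2,0,26],"yaw":0,"grip":30},{"travel":[-2,0,29],"yaw":0,"grip":30},{"travel":[-2,0,32],"yaw":0,"grip":30},{"travel":[-2,0,34],"yaw":0,"grip":30},{"travel":[-2,0,34],"yaw":0,"grip":30}]}'
python3 - <<'E'
from h import *
o=r.get_obs(); print(o['ee_pos'],o['wrist_force'],o['ft_torque'])
ims=[]
c,E=shot('side'); s=c['frame'][130:300,210:400]; cv2.imwrite('pics/i7.png',cv2.resize(s,None,fx=3.4,fy=3.4,interpolation=cv2.INTER_CUBIC))
E
```

```text
t: 16.55
ee_pos: [540.7, -4.7, 126.2]
eef_rot: [-2.449, -1.968, 0.0]
wrist_force: [0.5, 0.4, 0.0]
width: 0.45
gripper_force: 80.3
[540.69548718  -4.68933318 126.15256651] [0.46385135 0.44356397 0.04820525] [ 0.05311265 -0.02919808 -0.04669873]
```

View pics/i7.png

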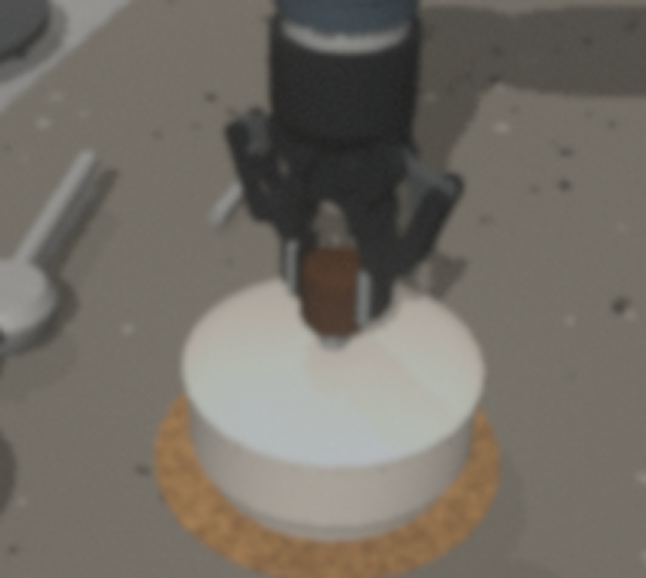

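The knob mouth is over the stud (bottom of the knob at crop (332,335)) with no force yet. Going further down to the balls.

```bash
python3 -m jog '{"plan":[{"travel":[0,0,2],"yaw":0,"grip":30},{"travel":[0,0,4],"yaw":0,"grip":30},{"travel":[0,0,5],"yaw":0,"grip":30},{"travel":[0,0,6],"yaw":0,"grip":30},{"travel":[0,0,7],"yaw":0,"grip":30},{"travel":[0,0,8],"yaw":0,"grip":30},{"travel":[0,0,8],"yaw":0,"grip":30}]}' 100
```

```text
t: 17.18
ee_pos: [541.3, -4.5, 119.5]
eef_rot: [2.448, 1.968, 0.003]
wrist_force: [-1.3, 2.3, 7.8]
width: 0.447
gripper_force: 101.7
```

```bash
python3 -m jog '{"plan":[{"travel":[0,0,1],"yaw":0,"grip":30},{"travel":[0,0,2],"yaw":0,"grip":30},{"travel":[0,0,3],"yaw":0,"grip":30},{"travel":[0,0,4],"yaw":0,"grip":30},{"travel":[0,0,5],"yaw":0,"grip":30},{"travel":[0,0,6],"yaw":0,"grip":30},{"travel":[0,0,7],"yaw":0,"grip":30},{"travel":[0,0,7],"yaw":0,"grip":30}]}'
```

```text
t: 17.85
ee_pos: [540.5, -4.7, 110.7]
eef_rot: [-2.448, -1.967, 0.002]
wrist_force: [0.9, 2.2, -6.5]
width: 0.445
gripper_force: 100.9
```

It clicked, and the balls now pull the knob down. Going on to the seat.

```bash
python3 -m jog '{"plan":[{"travel":[0,0,1],"yaw":0,"grip":30},{"travel":[0,0,2],"yaw":0,"grip":30},{"travel":[0,0,3],"yaw":0,"grip":30},{"travel":[0,0,4],"yaw":0,"grip":30},{"travel":[0,0,4],"yaw":0,"grip":30}]}'
python3 -m jog '{"plan":[{"travel":[0,0,1],"yaw":0,"grip":30},{"travel":[0,0,1],"yaw":0,"grip":30}]}'
```

```text
t: 18.27
ee_pos: [541.0, -5.0, 108.1]
eef_rot: [2.448, 1.967, 0.001]
wrist_force: [-1.4, 0.4, 2.7]
width: 0.447
gripper_force: 101.9
t: 18.43
ee_pos: [541.0, -5.0, 108.1]
eef_rot: [2.448, 1.967, 0.001]
wrist_force: [-4.2, 0.7, 15.1]
width: 0.443
gripper_force: 103.1
```

```bash
python3 -m jog '{"plan":[{"travel":[0,0,0.5],"yaw":0,"grip":30},{"travel":[0,0,0.5],"yaw":0,"grip":30},{"travel":[0,0,0.5],"yaw":0,"grip":30},{"travel":[0,0,0.5],"yaw":0,"grip":30},{"travel":[0,0,0.5],"yaw":0,"grip":30},{"travel":[0,0,0.5],"yaw":0,"grip":30},{"travel":[0,0,0.5],"yaw":0,"grip":30},{"travel":[0,0,0.5],"yaw":0,"grip":30},{"travel":[0,0,0.5],"yaw":0,"grip":30},{"travel":[0,0,0.5],"yaw":0,"grip":30},{"travel":[0,0,0.5],"yaw":0,"grip":30},{"travel":[0,0,0.5],"yaw":0,"grip":30}]}'
python3 - <<'E'
from h import *
ims=[shot(n)[0]['frame'] for n in ('side','wrist')]
s=cv2.resize(ims[0][130:300,210:400],(480,430),interpolation=cv2.INTER_CUBIC)
cv2.imwrite('pics/j8.png',np.hstack([s,cv2.resize(ims[1],(320,430))]))
o=r.get_obs(); print(o['ee_pos'],o['wrist_force'])
E
```

```text
t: 19.43
ee_pos: [541.1, -5.0, 108.1]
eef_rot: [2.447, 1.966, 0.002]
wrist_force: [-6.8, 0.2, 19.3]
width: 0.444
gripper_force: 103.6
[541.04439674  -5.0239254  108.0215089 ] [-5.74106406  0.64594833 19.25375322]
```

View pics/j8.png

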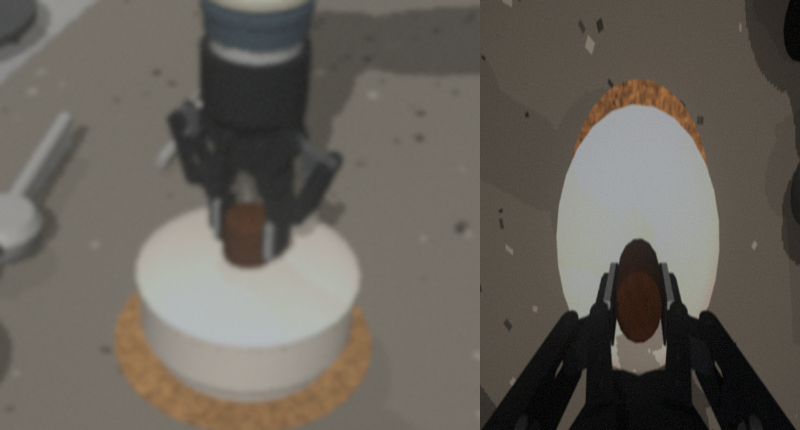

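The knob sits upright on the lid (left panel, about (247,235)), the warmer is on the cork, and the push holds steady at 19 N.

```bash
python3 -c "
from bench import ticket
print(ticket.sign_off())"
```

```text
the job is handed in; nothing more can be done
None
```

I slid the warmer to within about 5 mm of the cork rest's centre, clicked the knob home on the lid, and handed the job in with the gripper still pressing it down at about 19 N; the hand-in returned no verdict.

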